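# Restock a tilt-out bin with conduit plugs

### The job

Pull the blue tilt-out bin open to its stop, then pour all six brass plugs from the black tray into it without spilling any. Leave the bin fully open and stand the empty tray upright on the bench; leave the yellow bin shut and the meter, junction box, tape roll and conduit offcut where they lie.

Things in the scene. Friction and masses are not known exactly. Their poses are not given: they have to be found in the camera images.
- blue_bin (a joint): Tilt angle of the blue bin: 0 shut (front upright), 0.70 rad at its stop, growing as the top of the front comes outwards. The hinge is stiff (about 0.2 N m friction): the bin stays wherever it is left and needs about 2 to 4 N at the handle.
- blue_bin_hinge (a point): Hinge of the blue tilt-out bin, at the foot of its front, mid-width, 20 mm above the bench. Axes turn with the bin: x into the bin, y along the hinge, z up the front panel. Inside of the bin: x 0 to 96 mm, y -61 to 61, floor at z 4, open top; side and back walls reach z 120, the front panel (inner face at x 0, 5 mm thick, 136 wide) z 150. Tilting out leans z outwards.
- blue_bin_handle (a point): Middle of the round handle bar on the blue bin's front: a steel bar 10 mm thick, 90 mm long along the hinge's y, 40 mm clear of the front panel, level with the panel's top edge, open from above. Its place in the hinge's axes is (-45, 0, 150) mm. Axes as the hinge's.
- blue_unit_top (a point): Centre of the blue top of the grey steel unit that holds the blue bin (140 deep, 150 wide, 190 mm high, fixed). x points away from the opening side; the hinge is 70 mm from it in -x, 170 mm below. Shut, the bin is wholly under this top; at the stop its mouth lies 5 to 95 mm in front of the unit (front panel edge 135 mm, back wall 176 mm above the bench).
- yellow_bin (a joint): Tilt angle of the neighbouring yellow bin (same make, starts shut at 0).
- yellow_unit_top (a point): Centre of the top of the yellow bin's unit, same size and axes as the blue one; its top is yellow.
- tray_center (a point): Centre (22.5 mm above its underside) of the loose black pouring tray that holds the six plugs: 104 mm long (x), 60 mm wide outside (y), walls 4 mm thick and 45 mm high on both long sides and at the +x end; open at the -x end, the pouring lip. About 120 g empty. z is up when it stands.
- tray_lip (a point): Middle of the tray's pouring lip, 57 mm from the tray's centre in -x and 10.5 mm above its underside: the floor (4 mm thick) rises at 13 degrees over the last 29 mm to this edge. Lip down, the plugs start to slide at 30 to 45 degrees from level and all leave by about 55; they land some 20 to 60 mm ahead of the lip.
- tray: The same tray; origin at the centre of its underside, x away from the lip, z up.
- junction_box_mid (a point): Centre of an open galvanised junction box, 100 x 100 x 54 mm: leave alone.
- meter: Yellow hand meter, 150 x 75 x 36 mm, lying flat (origin under its middle): leave alone.
- tape_roll: Black roll of tape lying flat, 100 mm across, 19 mm high (origin under its middle): leave alone.
- conduit_stub: Steel conduit offcut, 27 mm thick, 120 mm long, lying (origin under its middle): leave alone.
- plug0_mid (a point): Middle of a loose brass hex plug, 19 mm across and 18 mm high, 25 g; starts in the tray.
- plug1_mid (a point): Middle of a loose brass hex plug, 19 mm across and 18 mm high, 25 g; starts in the tray.
- plug2_mid (a point): Middle of a loose brass hex plug, 19 mm across and 18 mm high, 25 g; starts in the tray.
- plug3_mid (a point): Middle of a loose brass hex plug, 19 mm across and 18 mm high, 25 g; starts in the tray.
- plug4_mid (a point): Middle of a loose brass hex plug, 19 mm across and 18 mm high, 25 g; starts in the tray.
- plug5_mid (a point): Middle of a loose brass hex plug, 19 mm across and 18 mm high, 25 g; starts in the tray.
Mind the look-alikes: they are no part of the job. Of the things that look like the tray, the middle-sized one is meant.

How it is judged:
On the way, in this order (a step that is already met when the one before it is completed fails the run):
1. the blue bin is pulled open to its stop (value of joint blue_bin above 0.66 rad), for 0.2 s.
2. all six plugs are in the blue bin, open at its stop (value of joint blue_bin above 0.64 rad and x of plug0_mid in the frame of blue_bin_hinge between 0 and 0.1 m and y of plug0_mid in the frame of blue_bin_hinge between -0.065 and 0.065 m and z of plug0_mid in the frame of blue_bin_hinge between 0 and 0.13 m and x of plug1_mid in the frame of blue_bin_hinge between 0 and 0.1 m and y of plug1_mid in the frame of blue_bin_hinge between -0.065 and 0.065 m and z of plug1_mid in the frame of blue_bin_hinge between 0 and 0.13 m and x of plug2_mid in the frame of blue_bin_hinge between 0 and 0.1 m and y of plug2_mid in the frame of blue_bin_hinge between -0.065 and 0.065 m and z of plug2_mid in the frame of blue_bin_hinge between 0 and 0.13 m and x of plug3_mid in the frame of blue_bin_hinge between 0 and 0.1 m and y of plug3_mid in the frame of blue_bin_hinge between -0.065 and 0.065 m and z of plug3_mid in the frame of blue_bin_hinge between 0 and 0.13 m and x of plug4_mid in the frame of blue_bin_hinge between 0 and 0.1 m and y of plug4_mid in the frame of blue_bin_hinge between -0.065 and 0.065 m and z of plug4_mid in the frame of blue_bin_hinge between 0 and 0.13 m and x of plug5_mid in the frame of blue_bin_hinge between 0 and 0.1 m and y of plug5_mid in the frame of blue_bin_hinge between -0.065 and 0.065 m and z of plug5_mid in the frame of blue_bin_hinge between 0 and 0.13 m), for 0.2 s.
At the end, for the whole second after the job is handed in: The blue bin is open to within 0.06 rad of its stop (joint above 0.64), all six plugs lie inside it, the tray stands upright (within 0.1 rad) and at rest on the bench top (centre under 32 mm high), and the yellow bin is shut (under 0.1 rad) (all of step 2 and angle between tray's own z axis and vertical below 0.1 rad and height (world z) of tray_center between 0.015 and 0.032 m and linear speed of tray below 0.02 m/s and value of joint yellow_bin below 0.1 rad); the robot touches nothing.
It fails at once if the yellow bin is pulled open (over 0.2 rad) (value of joint yellow_bin above 0.2 rad).
It fails at once if the junction box, meter, tape roll or conduit offcut is moved more than 40 mm (distance of any of junction_box_mid, meter, tape_roll, conduit_stub from where it was at the start of the episode above 0.04 m).
It also fails if it takes over 67 s, if anything falls off the work surface, if the arm or the gripper's body presses on something with over 40 N, if the wrist force passes 120 N, or if a joint passes its speed limit or range.

### The arm

A 6-joint arm with a two-finger parallel gripper is mounted at the origin on the work surface. World frame = base frame: x ahead of the robot, y to its left, z up, the work surface at z = 0. Lengths are in m, angles in rad, forces in N, time in s.
With the tool pointing down it reaches from about 0.325 to 1 m from the base axis. Payload 5.1 kg.
Tool frame: the origin (TCP) lies at the very end of the fingers, on their centre line; the grasp point (between the pads) lies 19 mm behind it; z points along the fingers, y is the line along which they close (so a half turn about z gives the same grasp; the last joint's range is limited). The gripper opens to 85 mm and grips with 20 to 120 N. Pads are 22 mm wide; open, the fingers measure 114 mm over their backs; the gripper's body (76 mm by 85 mm) begins 54 mm behind the grasp point. The pads swing forward as they close: fully open they stand 13 mm farther back than shut.
Start: joints at [1.018, 0.124, 1.65, -0, 1.367, -0.083], TCP at [0.294, 0.58, 0.209] pointing down, gripper open.
Joint ranges: [-2.61, 2.61], [-1.02, 2.33], [0.03, 2.71], [-1.35, 4.49], [0.32, 2.68], [-2.91, 2.91]. Speed limits (rad/s): [2.57, 2.57, 3.14, 3.14, 3.14, 3.14].

### API

Orientations are given as [roll, pitch, yaw] about the fixed x, y, z axes, in that order (R = Rz(yaw) Ry(pitch) Rx(roll)).
In Python, from workcell import ctrl, vision gives the robot as it stands.
- The arm moves only by the tool drive_tool, never from a script. Its argument "moves" is a list of rows, each a list of 3 entries, a list of its own where there are three numbers: the turn, a rotation vector about the world's x, y, z in rad, then the shift along the world's x, y, z in mm, then the opening, from 0 (shut) to 1 (fully open). In form: [[[wx, wy, wz], [tx, ty, tz], gripper], ...]. A call has 1 to 10 rows; each row shifts and turns the commanded pose from where the row before left it; what a row does not reach is not made up. A row lasts 1/10 s, in which the tool goes at most 50 mm and 8.59 degrees, less where a joint would pass 70% of its speed; a pose out of reach is approached as far as the arm can. A call is refused whole if a number of a shift passes 50 or a number of a turn 0.15, either way. A call with a gripper value outside its range is refused whole. The fingers move at their own pace and stop on an object; the grip force is fixed at half the most. Time passes only in rows, so rows that do not move let the fingers close. It gives the time, the measured TCP pose, the force, the opening and the grip force at its end, in the units of the state.
- ctrl.sense(): the state, without advancing time (a new reading comes with each control period).
- vision.get_image(name): name is "scene" or "top" or "wrist"; returns a dict with "frame" (480x640x3 uint8, red, green, blue), "camera_matrix" (3x3 intrinsics, pixels), "T" (4x4, takes a point from camera to world coordinates); the wrist camera has in their place "mount" (4x4, takes a point from camera to tool coordinates, whose origin is the TCP and whose axes are the flange's). Camera axes: x right, y down, z forward; pixel columns grow to the right and rows downward; lengths in m; the calibration is good to about 2 mm. A picture is of the moment at which its call begins: read the wrist's pose just before it. There is no depth.
- ctrl.finish_job(): hands the job in; it is judged then, once.
The state is a dict: "time_s": time; "joint_positions": joint angles; "qd": joint speeds; "effort": joint torques, N m; "position": TCP position; "tcp_rot": TCP orientation; "contact_force": force on the tool from outside, world axes, zero at the start; "ft_torque": the same for the moment, N m; "finger_gap": finger opening in m; "grasp_force": force on a finger pad.
Only numpy, scipy, OpenCV 4.12 (cv2) and the standard library are available. Lean on these libraries where they do the work, as an engineer would, in place of code of your own. Each camera call takes 0.05 s, during which the arm holds its last target. There are 200 camera calls.

## Working session

There is one attempt and no reset: what is moved stays moved. The work goes in short steps, Python scripts to look and compute and a tool call to move; the robot and the scene stay as the last step left them, time stands still between calls to the robot, and variables do not carry over. Pictures are saved under pics/ and viewed, at most 10 in all, crops included, and the job is handed in when it is done.

Besides the shell and the picture viewer there is one more tool, called after "Call:" by a JSON object that holds its "op" and its "data", one argument or row to a line. drive_tool: Moves the arm, as the interface text tells. Its arguments: {"type":"object","properties":{"moves":{"type":"array"}},"required":["moves"]}

```bash
mkdir -p pics
python3 - <<'E'
from workcell import ctrl, vision
import cv2, numpy as np, pickle
d={}
for n in ["scene","top"]:
    d[n]=vision.get_image(n); cv2.imwrite(f"pics/{n}0.png",d[n]["frame"][:,:,::-1])
pickle.dump(d,open("im0.pkl","wb"))
np.set_printoptions(precision=4,suppress=True)
for n in d: print(n,d[n]["camera_matrix"],d[n]["T"])
print(ctrl.sense())
E
```

```text
scene [[485.6595   0.     315.28  ]
 [  0.     485.6595 248.3582]
 [  0.       0.       1.    ]] [[-0.4161  0.6831 -0.6003  1.194 ]
 [ 0.9092  0.3229 -0.2628  0.3243]
 [ 0.0143 -0.6551 -0.7554  0.9778]
 [ 0.      0.      0.      1.    ]]
top [[599.6745   0.     317.3162]
 [  0.     599.6745 243.8869]
 [  0.       0.       1.    ]] [[ 0.0176 -0.9838  0.1783  0.2342]
 [-0.9998 -0.0157  0.0117  0.0354]
 [-0.0087 -0.1785 -0.9839  1.7585]
 [ 0.      0.      0.      1.    ]]
{'time_s': 0.1, 'joint_positions': array([ 1.0184,  0.1245,  1.6515,  0.    ,  1.3675, -0.0826]), 'qd': array([ 0.    , -0.0016, -0.0032, -0.0014,  0.0021,  0.0004]), 'effort': array([  0.0011, -42.4929, -36.6655,  -0.0001,   0.004 ,   0.    ]), 'position': array([0.294 , 0.5791, 0.2076]), 'tcp_rot': array([-3.1397, -0.0002,  2.6718]), 'contact_force': array([ 0.7745, -0.4455,  0.5779]), 'ft_torque': array([ 0.0383, -0.0051,  0.0084]), 'grasp_force': 0.0, 'finger_gap': 0.08547714837257218}
```

View pics/scene0.png

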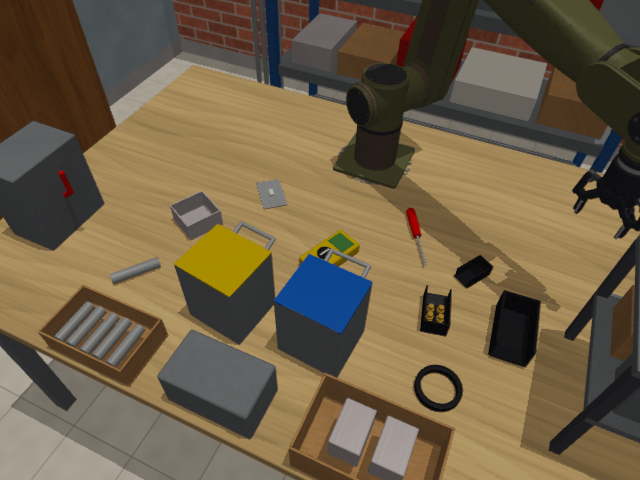

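View pics/top0.png

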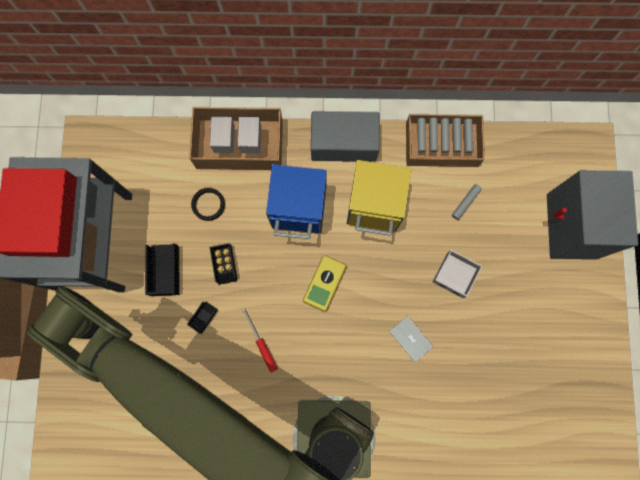

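The lookalikes are three black trays, in top-view pixels: large (162,270), middle (223,263, holding brass plugs, lip towards the robot or away from it) and small (203,318). The middle one fits, being middle-sized and holding the plugs. I'll confirm that with a crop and measure.

```bash
cat > h.py <<'E'
import numpy as np, cv2
def ray(im,uv,z):
    d=np.linalg.inv(im["camera_matrix"])@np.r_[uv,1]; T=im["T"]; d=T[:3,:3]@d; o=T[:3,3]
    return o+d*(z-o[2])/d[2]
def proj(im,p):
    c=np.linalg.inv(im["T"])@np.r_[p,1]; q=im["camera_matrix"]@c[:3]; return q[:2]/q[2]
def biggest(m,x0,x1,y0,y1):
    k=np.zeros_like(m,np.uint8); k[y0:y1,x0:x1]=m[y0:y1,x0:x1]
    k=cv2.morphologyEx(k,cv2.MORPH_OPEN,np.ones((3,3),np.uint8))
    c,_=cv2.findContours(k,cv2.RETR_EXTERNAL,cv2.CHAIN_APPROX_NONE); return max(c,key=cv2.contourArea)
E
python3 - <<'E'
import pickle,numpy as np,cv2
from h import *
np.set_printoptions(precision=4,suppress=True)
d=pickle.load(open("im0.pkl","rb")); 
for n,boxes in dict(top=dict(blue=(255,340,155,225),yel=(340,415,155,230)),scene=dict(blue=(270,380,250,335),yel=(170,280,220,300))).items():
    im=d[n]; hsv=cv2.cvtColor(im["frame"],cv2.COLOR_RGB2HSV)
    for c,b in boxes.items():
        lo,hi=((100,150,90),(125,255,255)) if c=="blue" else ((20,150,90),(35,255,255))
        k=biggest(cv2.inRange(hsv,lo,hi),*b); w=np.array([ray(im,p[0],.19)[:2] for p in k])
        r=cv2.minAreaRect((w*1000).astype(np.float32)); print(n,c,r)
im=d["top"]; hsv=cv2.cvtColor(im["frame"],cv2.COLOR_RGB2HSV)
m=(hsv[:,:,2]<60).astype(np.uint8)*255
k=biggest(m,205,242,240,290); w=np.array([ray(im,p[0],.03)[:2] for p in k]); print("tray top",cv2.minAreaRect((w*1000).astype(np.float32)))
g=cv2.inRange(hsv,(15,110,110),(30,255,255))
print("plugs")
c,_=cv2.findContours(biggest and g[240:290,205:242],cv2.RETR_EXTERNAL,cv2.CHAIN_APPROX_NONE)
a=d["top"]["frame"][235:295,185:265]; b=d["scene"]["frame"][270:360,400:520]
a=cv2.resize(a,(400,300),interpolation=cv2.INTER_CUBIC);b=cv2.resize(b,(400,300),interpolation=cv2.INTER_CUBIC)
cv2.imwrite("pics/crop.png",np.hstack([a,b])[:,:,::-1])
E
```

```text
top blue ((654.3613891601562, 113.84805297851562), (148.413818359375, 151.87779235839844), 85.0615234375)
top yel ((666.4835205078125, -111.22541046142578), (148.26759338378906, 151.90692138671875), 80.9615707397461)
scene blue ((662.6622314453125, 111.93902587890625), (149.89801025390625, 139.6483612060547), 85.15167236328125)
scene yel ((674.8582153320312, -115.16039276123047), (151.23709106445312, 142.1671905517578), 81.5922622680664)
tray top ((484.89453125, 329.28179931640625), (111.08346557617188, 61.67206573486328), 12.589279174804688)
plugs
```

View pics/crop.png

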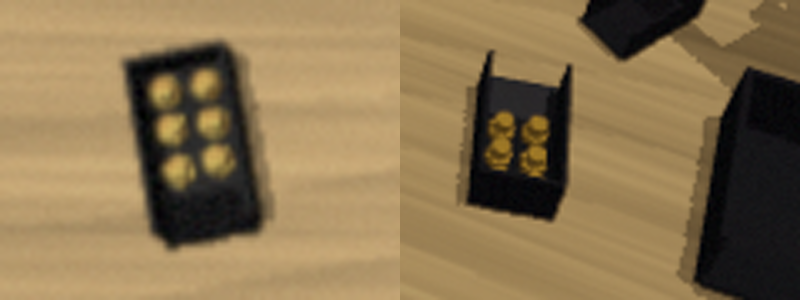

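The crop shows the middle black tray with its six brass plugs at the far (+x) end. Its open lip faces the robot. It is neither the larger tray on the left nor the small one. Next I check the predicted blue handle and the tray pose.

Run:
```python
import pickle,numpy as np,cv2
from h import *
np.set_printoptions(precision=4,suppress=True)
d=pickle.load(open("im0.pkl","rb"))
u=np.array([np.cos(-.086),np.sin(-.086),0]); v=np.array([-u[1],u[0],0]); C=np.array([.6615,.1126,0])
H=C-.115*u
for n in d: print(n,"handle ends+mid px",[proj(d[n],H+s*.045*v+[0,0,.17]) for s in(-1,0,1)])
# grey steel bar mask
o=[]
for n,(x0,x1,y0,y1) in dict(top=(268,318,228,244),scene=(318,378,244,276)).items():
    f=d[n]["frame"][y0:y1,x0:x1]; hsv=cv2.cvtColor(f,cv2.COLOR_RGB2HSV)
    m=((hsv[:,:,1]<60)&(hsv[:,:,2]>110)).astype(np.uint8)
    ys,xs=np.nonzero(m); print(n,len(xs),"x",xs.min()+x0,xs.max()+x0,"y",ys.min()+y0,ys.max()+y0)
    o.append(cv2.resize(f,(400,300)))
cv2.imwrite("pics/handle.png",np.hstack(o)[:,:,::-1])
for n,g in dict(top=(207,240,242,284),scene=(420,455,285,335)).items():
    hsv=cv2.cvtColor(d[n]["frame"],cv2.COLOR_RGB2HSV); x0,x1,y0,y1=g
    m=cv2.inRange(hsv,(15,120,70),(32,255,255))[y0:y1,x0:x1] if n=="top" else None
    if m is not None:
        k,_=cv2.findContours(m,cv2.RETR_EXTERNAL,cv2.CHAIN_APPROX_NONE)
        for c in k:
            if 10<cv2.contourArea(c)<120: print("plug",ray(d[n],c[:,0].mean(0)+[x0,y0],.02))
```

```text
scene handle ends+mid px [array([331.227 , 250.6035]), array([349.5223, 258.5377]), array([368.3149, 266.6875])]
top handle ends+mid px [array([308.7944, 236.1364]), array([292.2302, 234.4733]), array([275.6909, 232.8127])]
top 163 x 274 310 y 228 238
scene 185 x 320 370 y 248 275
plug [0.4714 0.3387 0.02  ]
plug [0.4779 0.3153 0.02  ]
plug [0.4956 0.3449 0.02  ]
plug [0.5002 0.3196 0.02  ]
plug [0.5177 0.3495 0.02  ]
plug [0.5228 0.3254 0.02  ]
```

View pics/handle.png

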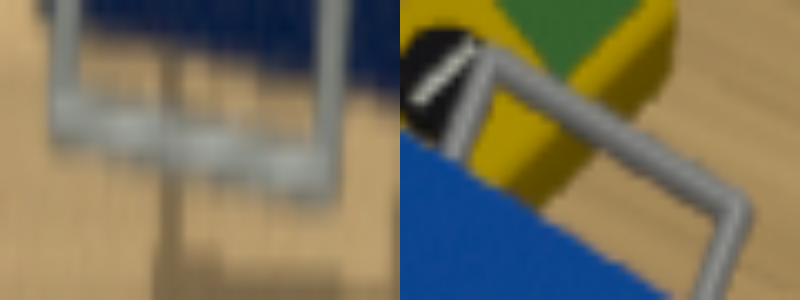

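The blue handle shows clearly in both views. In the top view the bar ends are at about (275.5,234.5) and (309.3,237.2), and in the scene view at (331.5,249) and (369,266). That puts the bar about 3 mm nearer the robot than predicted, near (0.544, 0.122, 0.170).

Call:
{"op": "drive_tool", "data": {
  "moves": [
    [[0, 0, -0.118], [21, -38, 4], 0.26],
    [[0, 0, -0.118], [21, -38, 4], 0.26],
    [[0, 0, -0.118], [21, -38, 4], 0.26],
    [[0, 0, -0.118], [21, -38, 4], 0.26],
    [[0, 0, -0.118], [21, -38, 4], 0.26],
    [[0, 0, -0.118], [21, -38, 4], 0.26],
    [[0, 0, -0.118], [21, -38, 4], 0.26],
    [[0, 0, -0.118], [21, -38, 4], 0.26],
    [[0, 0, -0.118], [21, -38, 4], 0.26],
    [[0, 0, -0.118], [21, -38, 4], 0.26]
  ]
}}

```text
time_s: 1.1
position: [0.5046, 0.1978, 0.2485]
tcp_rot: [-3.141, 0.0, 1.487]
contact_force: [0.6, -0.3, 0.1]
finger_gap: 0.0219
grasp_force: 0.0
```

Call:
{"op": "drive_tool", "data": {
  "moves": [
    [[0, 0, 0], [20, -38, 0], 0.26],
    [[0, 0, 0], [20, -38, 0], 0.26],
    [[0, 0, 0], [0, 0, 0], 0.26],
    [[0, 0, 0], [0, 0, 0], 0.26]
  ]
}}

```text
time_s: 1.5
position: [0.5442, 0.1229, 0.2481]
tcp_rot: [-3.14, -0.0, 1.49]
contact_force: [0.2, -0.2, -0.5]
finger_gap: 0.0223
grasp_force: 0.0
```

Call:
{"op": "drive_tool", "data": {
  "moves": [
    [[0, 0, 0], [0, 0, -25], 0.26],
    [[0, 0, 0], [0, 0, -25], 0.26],
    [[0, 0, 0], [0, 0, -18], 0.26],
    [[0, 0, 0], [0, 0, -14], 0.26],
    [[0, 0, 0], [0, 0, -14], 0.26],
    [[0, 0, 0], [0, 0, 0], 0.26]
  ]
}}

```text
time_s: 2.1
position: [0.5427, 0.1241, 0.1504]
tcp_rot: [-3.138, 0.001, 1.493]
contact_force: [-0.2, 0.0, 0.2]
finger_gap: 0.0222
grasp_force: 0.0
```

Run:
```python
from workcell import ctrl, vision
import cv2, numpy as np
im=vision.get_image("scene")["frame"][150:330,240:480]
w=vision.get_image("wrist"); cv2.imwrite("pics/s1.png",np.hstack([cv2.resize(im,(400,300)),cv2.resize(w["frame"],(400,300))])[:,:,::-1])
print(ctrl.sense()["joint_positions"],ctrl.sense()["contact_force"])
```

```text
[ 1.27680538e-01 -3.66432072e-02  1.91180991e+00  5.04532616e-05
  1.26620335e+00  2.06166018e-01] [ 0.46316793  0.57141772 -0.3810898 ]
```

View pics/s1.png

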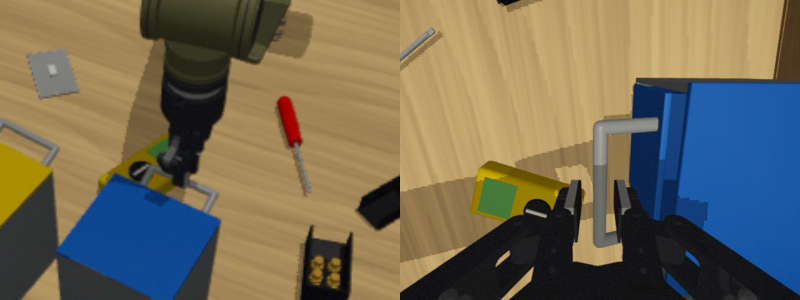

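The scene view shows the gripper over the blue handle. The wrist view has the bar (605,180) between the two fingers, clear of the panel. I'll pull along the arc.

Call:
{"op": "drive_tool", "data": {
  "moves": [
    [[0, 0, 0], [-6, 0.5, 0], 0.26],
    [[0, 0, 0], [-7.4, 0.6, -2.5], 0.26],
    [[0, 0, 0], [-7.3, 0.6, -2.7], 0.26],
    [[0, 0, 0], [-7.1, 0.6, -3.3], 0.26],
    [[0, 0, 0], [-7, 0.6, -3.4], 0.26],
    [[0, 0, 0], [-6.8, 0.6, -3.9], 0.26],
    [[0, 0, 0], [-6.6, 0.6, -4.1], 0.26],
    [[0, 0, 0], [-6.3, 0.5, -4.6], 0.26],
    [[0, 0, 0], [-6.1, 0.5, -4.8], 0.26]
  ]
}}

```text
time_s: 3.1
position: [0.4831, 0.129, 0.1269]
tcp_rot: [-3.141, -0.0, 1.492]
contact_force: [-11.5, -1.0, 18.6]
finger_gap: 0.0224
grasp_force: 9.1
```

Call:
{"op": "drive_tool", "data": {
  "moves": [
    [[0, 0, 0], [-5.9, 0.5, -5.1], 0.26],
    [[0, 0, 0], [-5.6, 0.5, -5.4], 0.26],
    [[0, 0, 0], [-5.3, 0.5, -5.8], 0.26],
    [[0, 0, 0], [-5.1, 0.4, -5.9], 0.26],
    [[0, 0, 0], [-4.7, 0.4, -6.2], 0.26],
    [[0, 0, 0], [-4.5, 0.4, -6.4], 0.26],
    [[0, 0, 0], [0, 0, 0], 0.26]
  ]
}}

```text
time_s: 3.8
position: [0.4518, 0.1314, 0.0882]
tcp_rot: [-3.142, -0.0, 1.492]
contact_force: [1.1, 0.6, 0.8]
finger_gap: 0.0224
grasp_force: 0.0
```

Run:
```python
from workcell import ctrl, vision
import cv2, numpy as np
im=vision.get_image("scene")["frame"][150:330,240:480]
w=vision.get_image("wrist"); cv2.imwrite("pics/s2.png",np.hstack([cv2.resize(im,(400,300)),cv2.resize(w["frame"],(400,300))])[:,:,::-1])
print(ctrl.sense()["joint_positions"],ctrl.sense()["contact_force"])
```

```text
[ 1.68552392e-01 -1.73085295e-01  2.15258189e+00 -2.69830394e-04
  1.16209492e+00  2.47587715e-01] [0.23008527 0.34367945 0.52363432]
```

View pics/s2.png

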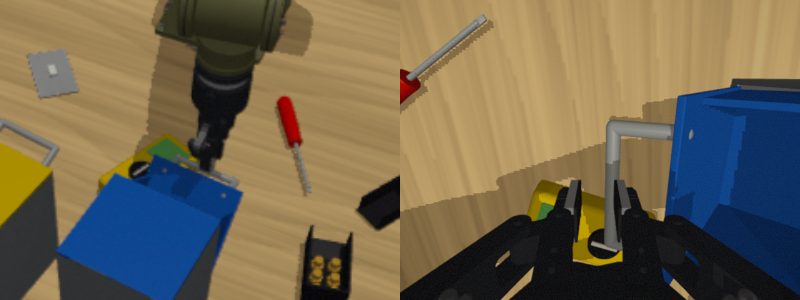

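The bin is nearly open and the bar rests against the inner finger. I'll pull gently a few mm more to find the stop.

Call:
{"op": "drive_tool", "data": {
  "moves": [
    [[0, 0, 0], [-2, 0.2, -2], 0.26],
    [[0, 0, 0], [-1, 0.1, -1], 0.26],
    [[0, 0, 0], [0, 0, 0], 0.26]
  ]
}}

```text
time_s: 4.2
position: [0.4522, 0.1314, 0.0877]
tcp_rot: [3.135, -0.0, 1.492]
contact_force: [2.2, -2.6, 6.0]
finger_gap: 0.0223
grasp_force: 3.1
```

Call:
{"op": "drive_tool", "data": {
  "moves": [
    [[0, 0, 0], [-2, 0.2, -2], 0.26],
    [[0, 0, 0], [-1, 0.1, -1], 0.26],
    [[0, 0, 0], [0, 0, 0], 0.26]
  ]
}}

```text
time_s: 4.5
position: [0.4523, 0.1315, 0.0873]
tcp_rot: [3.128, -0.0, 1.492]
contact_force: [4.4, -4.4, 12.6]
finger_gap: 0.0227
grasp_force: 6.4
```

It no longer follows and the force is rising, so the bin is at its stop. I'll release and lift clear.

Call:
{"op": "drive_tool", "data": {
  "moves": [
    [[0, 0, 0], [3, -0.3, 4], 0.26],
    [[0, 0, 0], [1, 0, 4], 0.26],
    [[0, 0, 0], [0, 0, 10], 0.26],
    [[0, 0, 0], [0, 0, 20], 0.26],
    [[0, 0, 0], [0, 0, 35], 0.26],
    [[0, 0, 0], [0, 0, 45], 0.26],
    [[0, 0, 0], [0, 0, 45], 1]
  ]
}}

```text
time_s: 5.2
position: [0.4494, 0.1316, 0.2463]
tcp_rot: [-3.139, 0.001, 1.492]
contact_force: [0.7, -0.5, 0.2]
finger_gap: 0.0359
grasp_force: 0.0
```

Run:
```python
from workcell import ctrl, vision
import cv2, numpy as np
from h import *
np.set_printoptions(precision=4,suppress=True)
s=ctrl.sense(); print(s["joint_positions"],s["position"],s["tcp_rot"],s["contact_force"])
w=vision.get_image("wrist"); t=vision.get_image("top"); sc=vision.get_image("scene")
print(w["camera_matrix"],w["mount"])
u=np.array([np.cos(-.086),np.sin(-.086),0]); v=np.array([-u[1],u[0],0]); C=np.array([.659,.1126,0]);Hn=C-.07*u+[0,0,.02]
th=.70; bx=np.cos(th)*u+[0,0,np.sin(th)]; bz=-np.sin(th)*u+[0,0,np.cos(th)]
P=[Hn-.045*bx+.15*bz+k*.045*v for k in(-1,1)]
for n,i in(("top",t),("scene",sc)): print(n,[proj(i,p) for p in P])
o=[cv2.resize(t["frame"][180:255,260:360],(400,300)),cv2.resize(sc["frame"][210:300,300:420],(400,300))]
cv2.imwrite("pics/s3.png",np.vstack([np.hstack(o)])[:,:,::-1])
```

```text
[ 0.1701 -0.3118  1.9926  0.0001  1.4635  0.2489] [0.4494 0.1316 0.2463] [-3.139   0.0005  1.4919] [ 0.7252 -0.4874  0.1916]
[[367.056    0.     315.8042]
 [  0.     367.056  235.7266]
 [  0.       0.       1.    ]] [[-0.0001 -0.9526 -0.3043  0.0765]
 [ 1.     -0.0002  0.0004 -0.002 ]
 [-0.0004 -0.3043  0.9526 -0.1651]
 [ 0.      0.      0.      1.    ]]
top [array([306.0212, 271.688 ]), array([273.8658, 268.4074])]
scene [array([347.5802, 243.8351]), array([381.8264, 258.3429])]
```

View pics/s3.png

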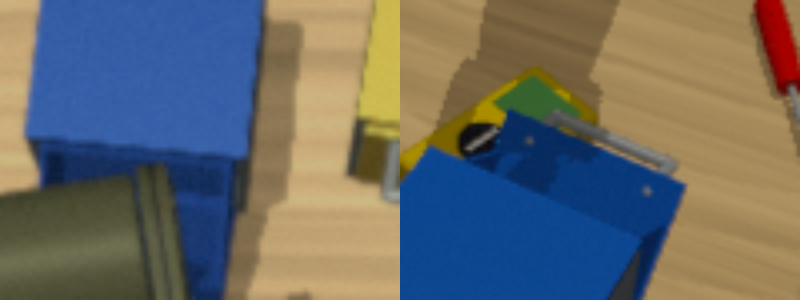

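The scene view shows the blue bin tilted out. Its handle bar runs from about (346.5,245) to (382.5,259.5), within about 1.5 px of the prediction for 0.70 rad. Next I go above the tray with a small test tilt to learn the wrist length.

Call:
{"op": "drive_tool", "data": {
  "moves": [
    [[0, 0, 0], [7, 40, 2], 1],
    [[0, 0, 0], [7, 40, 2], 1],
    [[0, 0, 0], [7, 40, 2], 1],
    [[0, 0, 0], [7, 40, 2], 1],
    [[0, 0, 0], [7, 38, 2], 1],
    [[0.048, -0.088, 0], [0, 0, 0], 1],
    [[0.048, -0.088, 0], [0, 0, 0], 1],
    [[0.048, -0.088, 0], [0, 0, 0], 1],
    [[0, 0, 0], [0, 0, 0], 1],
    [[0, 0, 0], [0, 0, 0], 1]
  ]
}}

```text
time_s: 6.35
position: [0.4846, 0.3292, 0.2542]
tcp_rot: [2.891, -0.161, 1.512]
contact_force: [0.2, 0.8, -0.2]
finger_gap: 0.0855
grasp_force: 0.0
```

```bash
cat > kin.py <<'E'
import numpy as np
from scipy.spatial.transform import Rotation as R
from scipy.optimize import least_squares
def Rz(a): return R.from_euler('z',a).as_matrix()
def Ry(a): return R.from_euler('y',a).as_matrix()
def fk(q,p):
    # a1,k,a2,a3,b3,L6,dy
    a1,k,a2,a3,b3,L6,dy=p
    A=Rz(q[0])
    x=A@[a1,dy,k]; B=A@Ry(q[1]); x=x+B@[0,0,a2]; B=B@Ry(q[2]); x=x+B@[b3,0,a3]
    B=B@Rz(q[3])@Ry(q[4]); x=x+B@[0,0,L6]; B=B@Rz(SG*q[5]+OFF)
    return x,B
SG,OFF=1,np.pi/2
def rot(s): return R.from_euler('xyz',s).as_matrix()
E
python3 - <<'E'
from workcell import ctrl
import numpy as np, kin, pickle
from kin import *
np.set_printoptions(precision=4,suppress=True)
s=ctrl.sense(); print(s["joint_positions"],s["position"],s["tcp_rot"])
D=[([1.0184,.1245,1.6515,0,1.3675,-.0826],[.294,.5791,.2076],[-3.1397,-.0002,2.6718]),
([.12768,-.03664,1.91181,0,1.2662,.20617],[.5427,.1241,.1504],[-3.138,.001,1.493]),
([.16855,-.17309,2.15258,-.0003,1.16209,.24759],[.4518,.1314,.0882],[-3.142,0,1.492]),
([.1701,-.3118,1.9926,.0001,1.4635,.2489],[.4494,.1316,.2463],[-3.139,.0005,1.4919]),
(s["joint_positions"],s["position"],s["tcp_rot"])]
best=None
for SGc in(1,-1):
  for k in range(4):
    kin.SG,kin.OFF=SGc,k*np.pi/2
    e=np.mean([np.linalg.norm(fk(q,[0]*7)[1]-rot(r)) for q,_,r in D])
    if best is None or e<best[0]: best=(e,SGc,k*np.pi/2)
print(best); kin.SG,kin.OFF=best[1:]
f=lambda p:np.concatenate([fk(q,p)[0]-x for q,x,_ in D])
r=least_squares(f,[0,.3,.45,.45,0,.25,.05]); print(r.x,np.abs(r.fun).max())
pickle.dump((best,r.x),open("kin.pkl","wb"))
E
```

```text
[ 0.5061 -0.236   1.9407 -0.0021  1.1397  0.5856] [0.4846 0.3292 0.2542] [ 2.8905 -0.1608  1.5122]
(np.float64(0.001306276272905876), 1, 1.5707963267948966)
[-0.0035  0.2265  0.4517  0.6167  0.0446  0.2983  0.0537] 0.0018612301411692622
```

The model fits to 2 mm. I'll check which pour directions are reachable.

```bash
cat >> kin.py <<'E'
import pickle,os
if os.path.exists("kin.pkl"):
    _b,P=pickle.load(open("kin.pkl","rb")); SG,OFF=_b[1:]
LO=np.array([-2.61,-1.02,.03,-1.35,.32,-2.91]);HI=np.array([2.61,2.33,2.71,4.49,2.68,2.91])
def ik(x,B,q0):
    f=lambda q:np.r_[10*(fk(q,P)[0]-x),(R.from_matrix(fk(q,P)[1]@B.T)).as_rotvec()]
    r=least_squares(f,np.clip(q0,LO+1e-3,HI-1e-3),bounds=(LO,HI)); return r.x,np.linalg.norm(r.fun)
def pour(lip,psi,t,flip,g):
    # tray x up by t about tray y; g=(gx,gz) TCP in tray frame
    T=Rz(psi)@Ry(-t); tcp=lip+T@(np.array([g[0],0,g[1]])-[-.057,0,.0105])
    B=T@Rz(np.pi*flip)@np.diag([1.,-1,-1]); return tcp,B
E
python3 - <<'E'
from kin import *
np.set_printoptions(precision=2,suppress=True)
M=np.array([.539,.123,0])
for psi in np.radians([-5,20,45,65,85,-45,-95,130,175]):
  for flip in(0,1):
    d=np.array([np.cos(psi),np.sin(psi),0]); lip=M+.04*d+[0,0,.21]
    q=np.array([.4,-.2,1.9,0,1.2,0.]); out=[]
    # seed j6
    best=None
    for j6 in np.linspace(-2.8,2.8,8):
        x,B=pour(lip,psi,0,flip,(0,.008)); a,e=ik(x,B,np.r_[q[:5],j6])
        if best is None or e<best[1]: best=(a,e)
    q=best[0]; es=[best[1]]; Q=[q]
    for t in np.radians(np.arange(5,71,5)):
        x,B=pour(lip,psi,t,flip,(0,.008)); q,e=ik(x,B,q); es.append(e); Q.append(q)
    ok=[5*i for i,e in enumerate(es) if e<.005]
    print(int(np.degrees(psi).round()),flip,"max ok",max(ok) if ok else None,"err0 %.3f"%es[0],Q[0],Q[-1])
E
```

```text
-5 0 max ok 65 err0 0.000 [0.1  0.12 1.66 0.   1.37 1.75] [ 0.25 -0.49  2.39 -1.23  0.32  2.91]
-5 1 max ok 65 err0 0.000 [ 0.1   0.12  1.66  0.    1.37 -1.39] [ 0.26 -0.49  2.4  -1.35  0.32 -0.1 ]
20 0 max ok 70 err0 0.000 [0.16 0.12 1.65 0.   1.37 1.38] [-0.02 -0.53  2.45  1.5   0.34 -0.06]
20 1 max ok 65 err0 0.000 [ 0.16  0.12  1.65  0.    1.37 -1.76] [ 0.   -0.54  2.42  1.23  0.32 -2.91]
45 0 max ok 70 err0 0.000 [ 0.22  0.1   1.68 -0.    1.36  1.01] [-0.22 -0.37  2.35  1.42  0.93 -0.25]
45 1 max ok 50 err0 0.000 [ 0.22  0.1   1.68 -0.    1.36 -2.14] [-0.12 -0.45  2.3   1.07  0.77 -2.91]
65 0 max ok 70 err0 0.000 [0.26 0.05 1.73 0.   1.36 0.7 ] [-0.29 -0.19  2.2   1.31  1.29 -0.38]
65 1 max ok 30 err0 0.000 [ 0.26  0.05  1.73 -0.    1.36 -2.44] [-0.16 -0.34  2.17  0.97  1.08 -2.91]
85 0 max ok 70 err0 0.000 [ 0.29 -0.01  1.79  0.    1.36  0.38] [-0.28 -0.01  2.04  1.17  1.58 -0.5 ]
85 1 max ok 10 err0 0.000 [ 0.29 -0.01  1.79 -0.    1.36 -2.76] [-0.18 -0.18  2.03  0.9   1.38 -2.91]
-45 0 max ok 35 err0 0.000 [0.   0.04 1.74 0.   1.36 2.36] [ 0.4  -0.29  2.14 -0.99  0.99  2.91]
-45 1 max ok 65 err0 0.000 [ 0.    0.04  1.74  0.    1.36 -0.78] [ 0.51 -0.14  2.16 -1.35  1.18  0.36]
-95 0 max ok 70 err0 0.153 [ 0.   -0.14  1.91 -0.1   1.36 -2.91] [ 0.47  0.25  1.75 -1.    1.88 -2.52]
-95 1 max ok 70 err0 0.000 [-0.05 -0.14  1.91 -0.    1.37  0.04] [ 0.47  0.25  1.75 -1.    1.88  0.62]
130 0 max ok 70 err0 0.000 [ 0.29 -0.18  1.95  0.    1.37 -0.41] [-0.14  0.31  1.68  0.81  2.1  -0.79]
130 1 max ok 70 err0 0.000 [ 0.29 -0.18  1.95 -0.    1.37  2.73] [-0.14  0.31  1.68  0.81  2.1   2.35]
175 0 max ok 70 err0 0.000 [ 0.17 -0.31  2.06  0.    1.4  -1.31] [ 0.07  0.47  1.47  0.22  2.41 -1.36]
175 1 max ok 70 err0 0.000 [ 0.17 -0.31  2.06  0.    1.4   1.83] [0.07 0.47 1.47 0.22 2.41 1.79]
```

Tray azimuth 85°, lip towards −y along the bin's hinge, is comfortable over the whole tilt range. I'll level the tool, turn to the tray's yaw and measure the tray with the wrist camera.

Call:
{"op": "drive_tool", "data": {
  "moves": [
    [[-0.048, 0.088, 0], [0, 0, 0], 1],
    [[-0.048, 0.088, 0], [0, 0, 0], 1],
    [[-0.048, 0.088, 0], [0, 0, 0], 1],
    [[0, 0, -0.141], [0, 0, 0], 1],
    [[0, 0, -0.141], [0, 0, 0], 1],
    [[0, 0, -0.141], [0, 0, 0], 1],
    [[0, 0, -0.141], [0, 0, 0], 1],
    [[0, 0, -0.141], [0, 0, 0], 1],
    [[0, 0, -0.141], [0, 0, 0], 1],
    [[0, 0, -0.141], [0, 0, 0], 1]
  ]
}}

```text
time_s: 7.35
position: [0.4863, 0.3298, 0.2554]
tcp_rot: [-3.142, 0.002, 0.499]
contact_force: [-0.7, 0.3, 0.6]
finger_gap: 0.0856
grasp_force: 0.0
```

Call:
{"op": "drive_tool", "data": {
  "moves": [
    [[0, 0, -0.141], [0, 0, 0], 1],
    [[0, 0, -0.141], [0, 0, 0], 1],
    [[0, 0, 0], [0, 0, 0], 1],
    [[0, 0, 0], [0, 0, 0], 1]
  ]
}}

```text
time_s: 7.75
position: [0.4861, 0.3298, 0.2554]
tcp_rot: [3.141, 0.001, 0.225]
contact_force: [0.3, -0.5, -0.3]
finger_gap: 0.0851
grasp_force: 0.0
```

Run:
```python
from workcell import ctrl, vision
from h import *; from kin import rot
import pickle
np.set_printoptions(precision=4,suppress=True)
s=ctrl.sense(); print(s["position"],s["tcp_rot"])
w=vision.get_image("wrist"); A=np.eye(4); A[:3,:3]=rot(s["tcp_rot"]); A[:3,3]=s["position"]; w["T"]=A@w["mount"]
pickle.dump(w,open("w1.pkl","wb"))
cv2.imwrite("pics/w1.png",w["frame"][:,:,::-1])
hsv=cv2.cvtColor(w["frame"],cv2.COLOR_RGB2HSV); m=cv2.inRange(hsv,(15,130,80),(32,255,255))
for c in cv2.findContours(m,cv2.RETR_EXTERNAL,cv2.CHAIN_APPROX_NONE)[0]:
    if cv2.contourArea(c)>80: print(c[:,0].mean(0),cv2.contourArea(c),ray(w,c[:,0].mean(0),.018))
c,a=.224,0
d=np.array([np.cos(c),np.sin(c),0]);e=np.array([-d[1],d[0],0])
for p in [(.4849,.3293)]:
    for i in(-.052,.052):
        for j in(-.03,.03): print("rim pred",i,j,proj(w,np.r_[p,.045]+i*d+j*e))
```

```text
[0.4861 0.3298 0.2554] [3.1414 0.0009 0.2255]
[541.8917 306.8556] 4135.5 [0.4072 0.026  0.018 ]
[538.6752 270.906 ] 805.5 [0.4509 0.0492 0.018 ]
[305.2222 200.1556] 187.5 [0.4726 0.3379 0.018 ]
[326.     198.8478] 184.0 [0.4792 0.3156 0.018 ]
[327.2826 178.587 ] 192.0 [0.5015 0.3195 0.018 ]
[305.1915 177.4468] 195.5 [0.4974 0.3434 0.018 ]
[327.4167 157.7083] 202.0 [0.5235 0.3246 0.018 ]
[305.0833 156.9167] 208.0 [0.5189 0.3483 0.018 ]
rim pred -0.052 -0.03 [342.8842 243.5899]
rim pred -0.052 0.03 [287.3886 243.5361]
rim pred 0.052 -0.03 [345.372  144.7115]
rim pred 0.052 0.03 [285.0668 144.6317]
```

View pics/w1.png

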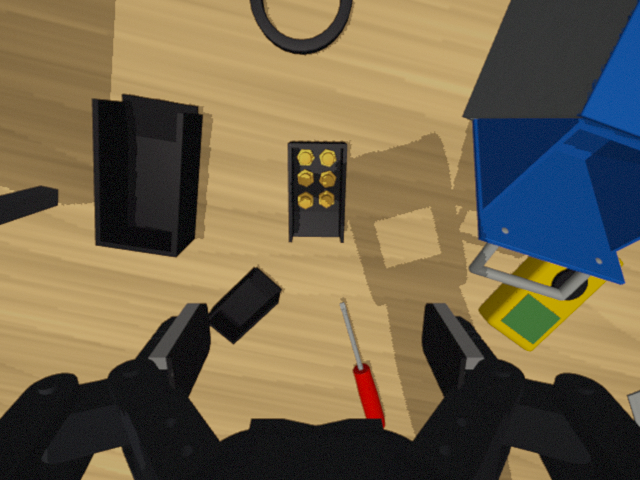

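The wrist view shows the middle tray upright with its rim corners at (289,142), (346,142), (289,242) and (343,242). Its lip faces the robot and it is within 2 mm of my estimate. The large tray is at (150,180), the small one at (245,305) and the opened blue bin at (550,200). I'll descend and grasp.

Call:
{"op": "drive_tool", "data": {
  "moves": [
    [[0, 0, 0], [0.5, -1.3, -40], 1],
    [[0, 0, 0], [0, 0, -45], 1],
    [[0, 0, 0], [0, 0, -45], 1],
    [[0, 0, 0], [0, 0, -40], 1],
    [[0, 0, 0], [0, 0, -35], 1],
    [[0, 0, 0], [0, 0, -25], 1],
    [[0, 0, 0], [0, 0, -20], 1],
    [[0, 0, 0], [0, 0, 0], 1]
  ]
}}

```text
time_s: 8.6
position: [0.4835, 0.3269, 0.0019]
tcp_rot: [3.14, 0.007, 0.224]
contact_force: [0.3, 0.7, 0.5]
finger_gap: 0.0856
grasp_force: 0.0
```

Call:
{"op": "drive_tool", "data": {
  "moves": [
    [[0, 0, 0], [0, 0, 0], 0.78],
    [[0, 0, 0], [0, 0, 0], 0.74],
    [[0, 0, 0], [0, 0, 0], 0.7],
    [[0, 0, 0], [0, 0, 0], 0.6],
    [[0, 0, 0], [0, 0, 0], 0.5],
    [[0, 0, 0], [0, 0, 0], 0.5],
    [[0, 0, 0], [0, 0, 0], 0.5]
  ]
}}

```text
time_s: 9.3
position: [0.4877, 0.3293, 0.0082]
tcp_rot: [-3.14, -0.004, 0.223]
contact_force: [-0.9, -0.0, 6.0]
finger_gap: 0.0582
grasp_force: 65.3
```

Call:
{"op": "drive_tool", "data": {
  "moves": [
    [[0, 0, 0], [0, 0, 8], 0.5],
    [[0, 0, 0], [0, 0, 14], 0.5],
    [[0, 0, 0], [0, 0, 20], 0.5],
    [[0, 0, 0], [0, 0, 28], 0.5],
    [[0, 0, 0], [0, 0, 35], 0.5],
    [[0, 0, 0], [0, 0, 40], 0.5],
    [[0, 0, 0], [0, 0, 36], 0.5],
    [[0, 0, 0], [0, 0, 28], 0.5],
    [[0, 0, 0], [0, 0, 18], 0.5],
    [[0, 0, 0], [0, 0, 0], 0.5]
  ]
}}

```text
time_s: 10.3
position: [0.4875, 0.3291, 0.2374]
tcp_rot: [-3.14, -0.007, 0.223]
contact_force: [-0.4, -0.3, -2.4]
finger_gap: 0.0582
grasp_force: 65.0
```

Run:
```python
from workcell import ctrl, vision
import cv2, numpy as np
s=ctrl.sense(); print(s["position"],s["tcp_rot"],s["finger_gap"],s["grasp_force"],s["contact_force"])
im=vision.get_image("scene")["frame"][180:360,320:560]
w=vision.get_image("wrist"); cv2.imwrite("pics/s4.png",np.hstack([cv2.resize(im,(400,300)),cv2.resize(w["frame"],(400,300))])[:,:,::-1])
```

```text
[0.48750236 0.32914435 0.23740119] [-3.13956246 -0.00715908  0.22291575] 0.0582251302401968 65.00888228416443 [-0.37727219 -0.30895185 -2.37457153]
```

View pics/s4.png

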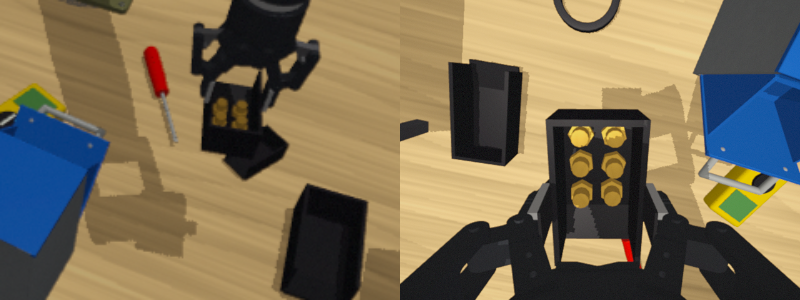

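The tray is held level. The wrist view shows all six plugs at its closed end, between (570,130) and (625,200). Now to the pour position.

Call:
{"op": "drive_tool", "data": {
  "moves": [
    [[0, 0, 0.07], [3, -6, 0], 0.5],
    [[0, 0, 0.14], [6.6, -12, 0], 0.5],
    [[0, 0, 0.14], [6.6, -12, 0], 0.5],
    [[0, 0, 0.14], [6.6, -12, 0], 0.5],
    [[0, 0, 0.14], [6.6, -12, 0], 0.5],
    [[0, 0, 0.14], [6.6, -12, 0], 0.5],
    [[0, 0, 0.14], [6.6, -12, 0], 0.5],
    [[0, 0, 0.14], [6.6, -12, 0], 0.5],
    [[0, 0, 0.14], [6.6, -12, 0], 0.5],
    [[0, 0, 0.07], [4, -7, 0], 0.5]
  ]
}}

```text
time_s: 11.4
position: [0.545, 0.218, 0.2297]
tcp_rot: [-3.137, 0.002, 1.486]
contact_force: [-0.8, -0.1, -2.2]
finger_gap: 0.0581
grasp_force: 64.9
```

Call:
{"op": "drive_tool", "data": {
  "moves": [
    [[0, 0, 0], [0, 0, -10], 0.5],
    [[0, 0, 0], [0, 0, -14], 0.5],
    [[0, 0, 0], [0, 0, -8], 0.5],
    [[0, 0, 0], [0, 0, 0], 0.5],
    [[0, 0, 0], [0, 0, 0], 0.5]
  ]
}}

```text
time_s: 11.9
position: [0.5453, 0.2196, 0.1998]
tcp_rot: [-3.14, 0.0, 1.483]
contact_force: [0.1, 0.2, -2.9]
finger_gap: 0.0579
grasp_force: 64.9
```

Run:
```python
from workcell import ctrl
from kin import *
np.set_printoptions(precision=4,suppress=True)
s=ctrl.sense(); q=s["joint_positions"]; print(q,s["position"],s["tcp_rot"],s["contact_force"])
psi=s["tcp_rot"][2]; g=(.001,.008); T=Rz(psi)
lip=s["position"]-T@(np.array([g[0],0,g[1]])-[-.057,0,.0105]); print("lip",lip)
u=np.array([np.cos(-.086),np.sin(-.086),0]); v=np.array([-u[1],u[0],0]); Hn=np.array([.659,.1126,0])-.07*u
print("lip in unit frame (in front, along v)",-(lip-Hn)@u,(lip-Hn)@v)
prev=s["position"]; 
for t in np.arange(.1,1.16,.1):
    x,B=pour(lip,psi,t,0,g); q,e=ik(x,B,q); print("%.1f"%t,(x-prev)*1000,"%.4f"%e,q); prev=x
print("axis",-T[:,1])
```

```text
[ 0.2915 -0.0054  1.8005  0.      1.3479  0.3793] [0.5453 0.2196 0.1998] [-3.1403  0.0005  1.483 ] [ 0.0893  0.2452 -2.9038]
lip [0.5403 0.1618 0.2023]
lip in unit frame (in front, along v) 0.05252517485861085 0.03886740438429208
0.1 [-0.0035 -0.04    5.8028] 0.0000 [ 0.243  -0.0374  1.8239  0.0975  1.3237  0.3084]
0.2 [-0.0543 -0.6169  5.7698] 0.0000 [ 0.1924 -0.0648  1.848   0.1991  1.3075  0.2331]
0.3 [-0.1045 -1.1876  5.6792] 0.0000 [ 0.14   -0.0873  1.872   0.3035  1.2994  0.1542]
0.4 [-0.1537 -1.7465  5.5318] 0.0000 [ 0.0865 -0.1042  1.8957  0.4094  1.3     0.0734]
0.5 [-0.2013 -2.2879  5.3291] 0.0000 [ 0.0329 -0.1153  1.9188  0.5152  1.3093 -0.008 ]
0.6 [-0.2469 -2.8064  5.0732] 0.0000 [-0.0199 -0.1202  1.9411  0.6193  1.3271 -0.0883]
0.7 [-0.2901 -3.2969  4.7666] 0.0000 [-0.0712 -0.1185  1.9623  0.7205  1.3526 -0.1662]
0.8 [-0.3303 -3.7545  4.4124] 0.0000 [-0.1201 -0.1103  1.9822  0.8176  1.3852 -0.2407]
0.9 [-0.3673 -4.1746  4.014 ] 0.0000 [-0.1658 -0.0954  2.0007  0.9099  1.4238 -0.3112]
1.0 [-0.4006 -4.5529  3.5756] 0.0000 [-0.2076 -0.0739  2.0174  0.9971  1.4676 -0.3774]
1.1 [-0.4298 -4.8857  3.1015] 0.0000 [-0.2451 -0.0461  2.0321  1.0791  1.5155 -0.4392]
axis [ 0.9962 -0.0876 -0.    ]
```

Call:
{"op": "drive_tool", "data": {
  "moves": [
    [[0.05, -0.0044, 0], [0, 0, 2.9], 0.5],
    [[0.05, -0.0044, 0], [0, 0, 2.9], 0.5],
    [[0.05, -0.0044, 0], [0, -0.3, 2.9], 0.5],
    [[0.05, -0.0044, 0], [0, -0.3, 2.9], 0.5],
    [[0.05, -0.0044, 0], [-0.1, -0.6, 2.8], 0.5],
    [[0.05, -0.0044, 0], [-0.1, -0.6, 2.8], 0.5],
    [[0.05, -0.0044, 0], [-0.1, -0.9, 2.8], 0.5],
    [[0.05, -0.0044, 0], [-0.1, -0.9, 2.8], 0.5],
    [[0.05, -0.0044, 0], [-0.1, -1.1, 2.7], 0.5],
    [[0.05, -0.0044, 0], [-0.1, -1.1, 2.7], 0.5]
  ]
}}

```text
time_s: 12.9
position: [0.5457, 0.2135, 0.2301]
tcp_rot: [3.139, -0.503, 1.484]
contact_force: [-0.5, -1.3, -2.7]
finger_gap: 0.0583
grasp_force: 64.9
```

Call:
{"op": "drive_tool", "data": {
  "moves": [
    [[0.04, -0.0035, 0], [-0.1, -1.1, 2], 0.5],
    [[0.04, -0.0035, 0], [-0.1, -1.1, 2], 0.5],
    [[0.04, -0.0035, 0], [-0.1, -1.2, 2], 0.5],
    [[0.04, -0.0035, 0], [-0.1, -1.3, 2], 0.5],
    [[0.04, -0.0035, 0], [-0.1, -1.3, 1.9], 0.5],
    [[0.04, -0.0035, 0], [-0.1, -1.4, 1.8], 0.5],
    [[0.04, -0.0035, 0], [-0.1, -1.5, 1.8], 0.5],
    [[0.04, -0.0035, 0], [-0.1, -1.5, 1.7], 0.5],
    [[0.04, -0.0035, 0], [-0.1, -1.6, 1.7], 0.5],
    [[0.04, -0.0035, 0], [-0.1, -1.6, 1.6], 0.5]
  ]
}}

```text
time_s: 13.9
position: [0.545, 0.1997, 0.2488]
tcp_rot: [3.137, -0.904, 1.487]
contact_force: [0.8, -0.7, -2.3]
finger_gap: 0.0582
grasp_force: 65.2
```

Call:
{"op": "drive_tool", "data": {
  "moves": [
    [[0.04, -0.0035, 0], [-0.2, -1.8, 1.5], 0.5],
    [[0.04, -0.0035, 0], [-0.2, -1.8, 1.4], 0.5],
    [[0.04, -0.0035, 0], [-0.2, -1.9, 1.3], 0.5],
    [[0.04, -0.0035, 0], [-0.2, -1.9, 1.3], 0.5],
    [[0, 0, 0], [0, 0, 0], 0.5],
    [[0, 0, 0], [0, 0, 0], 0.5],
    [[0, 0, 0], [0, 0, 0], 0.5],
    [[0, 0, 0], [0, 0, 0], 0.5]
  ]
}}

```text
time_s: 14.7
position: [0.5437, 0.1928, 0.2535]
tcp_rot: [3.14, -1.063, 1.485]
contact_force: [0.1, 0.2, -1.1]
finger_gap: 0.0582
grasp_force: 65.2
```

Run:
```python
from workcell import ctrl, vision
import cv2, numpy as np
s=ctrl.sense(); print(s["position"],s["tcp_rot"],s["finger_gap"],s["contact_force"],s["time_s"])
for n in("scene","top","wrist"):
    f=vision.get_image(n)["frame"]; cv2.imwrite(f"pics/p_{n}.png",f[:,:,::-1])
    m=cv2.inRange(cv2.cvtColor(f,cv2.COLOR_RGB2HSV),(13,110,50),(32,255,255))
    print(n,[(cv2.boundingRect(c),cv2.contourArea(c)) for c in cv2.findContours(m,0,1)[0] if 15<cv2.contourArea(c)<1500])
```

```text
[0.54369012 0.19277802 0.25351783] [ 3.13951088 -1.06333685  1.48534925] 0.05818371789670883 [ 0.11907949  0.21290725 -1.10555503] 14.7
scene [((345, 235, 14, 12), 42.0), ((350, 209, 25, 28), 308.5), ((365, 29, 40, 38), 616.5)]
top [((302, 254, 38, 58), 778.5), ((285, 224, 5, 7), 17.0), ((83, 223, 14, 47), 387.0)]
wrist [((410, 280, 22, 22), 32.5), ((95, 272, 83, 47), 176.5), ((633, 257, 7, 7), 17.5), ((396, 251, 28, 27), 30.0), ((189, 218, 49, 42), 152.5), ((352, 160, 18, 15), 72.0), ((371, 157, 25, 30), 115.5), ((322, 124, 21, 51), 178.5), ((224, 123, 17, 37), 168.0), ((333, 122, 23, 53), 173.5), ((357, 117, 16, 32), 137.0), ((210, 93, 11, 21), 112.5), ((0, 86, 32, 37), 532.5), ((190, 0, 15, 50), 285.5)]
```

The held weight has dropped to about 1.1 N, which matches an empty tray. I'll level out, return the tray to its old spot, then check the plugs.

Call:
{"op": "drive_tool", "data": {
  "moves": [
    [[-0.06, 0.005, 0], [0, 2, 6], 0.5],
    [[-0.13, 0.0114, 0], [0, 6, 5], 0.5],
    [[-0.13, 0.0114, 0], [0, 8, 2], 0.5],
    [[-0.13, 0.0114, 0], [-2, 12, 0], 0.5],
    [[-0.13, 0.0114, 0], [-4, 12, 0], 0.5],
    [[-0.13, 0.0114, 0], [-6, 12, 0], 0.5],
    [[-0.13, 0.0114, 0], [-7, 12, 0], 0.5],
    [[-0.13, 0.0114, 0], [-7, 12, 0], 0.5],
    [[-0.09, 0.008, 0], [-7, 12, 0], 0.5],
    [[0, 0, 0], [-7, 12, 0], 0.5]
  ]
}}

```text
time_s: 15.85
position: [0.5026, 0.2956, 0.2659]
tcp_rot: [-3.141, -0.001, 1.486]
contact_force: [0.1, -0.6, -1.0]
finger_gap: 0.0582
grasp_force: 65.1
```

Call:
{"op": "drive_tool", "data": {
  "moves": [
    [[0, 0, -0.13], [-3, 6, 0], 0.5],
    [[0, 0, -0.13], [-3, 6, 0], 0.5],
    [[0, 0, -0.13], [-3, 6, 0], 0.5],
    [[0, 0, -0.13], [-3, 5, 0], 0.5],
    [[0, 0, -0.13], [-2, 5, 0], 0.5],
    [[0, 0, -0.13], [0, 2, 0], 0.5],
    [[0, 0, -0.13], [0, 2, 0], 0.5],
    [[0, 0, -0.13], [0, 0, 0], 0.5],
    [[0, 0, -0.13], [0, 0, 0], 0.5],
    [[0, 0, -0.09], [0, 0, 0], 0.5]
  ]
}}

```text
time_s: 16.85
position: [0.4892, 0.3241, 0.2654]
tcp_rot: [-3.14, 0.001, 0.218]
contact_force: [-0.0, 0.4, -1.9]
finger_gap: 0.0582
grasp_force: 65.1
```

Call:
{"op": "drive_tool", "data": {
  "moves": [
    [[0, 0, 0], [0, 0, 0], 0.5],
    [[0, 0, 0], [0, 0, 0], 0.5]
  ]
}}

```text
time_s: 17.05
position: [0.4893, 0.3242, 0.2656]
tcp_rot: [-3.141, 0.0, 0.224]
contact_force: [-0.5, -0.2, -1.6]
finger_gap: 0.058
grasp_force: 65.1
```

Run:
```python
from workcell import ctrl, vision
import cv2, numpy as np
s=ctrl.sense(); print(s["position"],s["tcp_rot"],s["finger_gap"],s["contact_force"],s["time_s"])
F={n:vision.get_image(n)["frame"] for n in("scene","top","wrist")}
o=[F["scene"][190:310,300:460],F["top"][170:290,240:400],F["wrist"][0:480,0:640],F["scene"]]
cv2.imwrite("pics/s5.png",np.vstack([np.hstack([cv2.resize(a,(400,300)) for a in o[:2]]),np.hstack([cv2.resize(a,(400,300)) for a in o[2:]])])[:,:,::-1])
```

```text
[0.48933487 0.32417109 0.26562376] [-3.14069048e+00  4.42428188e-04  2.24129828e-01] 0.05797780621477881 [-0.47003732 -0.20821967 -1.55586961] 17.05
```

View pics/s5.png

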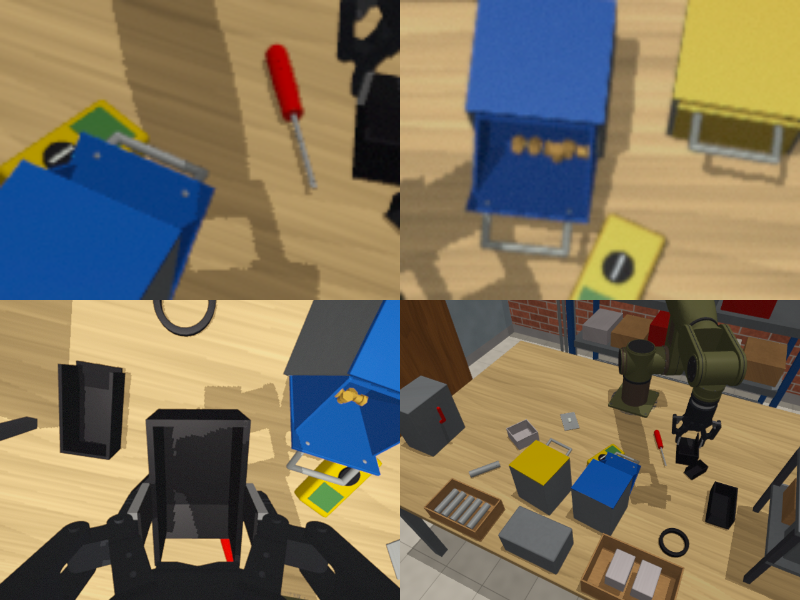

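All six plugs lie in the open blue bin, around (545,147) in the top crop. The tray is empty and nothing is spilt. The handle is still at the stop position and the yellow bin is shut. Now I set the tray down.

Call:
{"op": "drive_tool", "data": {
  "moves": [
    [[0, 0, 0], [-1.6, 5, -30], 0.5],
    [[0, 0, 0], [0, 0, -40], 0.5],
    [[0, 0, 0], [0, 0, -45], 0.5],
    [[0, 0, 0], [0, 0, -45], 0.5],
    [[0, 0, 0], [0, 0, -40], 0.5],
    [[0, 0, 0], [0, 0, -28], 0.5],
    [[0, 0, 0], [0, 0, -15], 0.5],
    [[0, 0, 0], [0, 0, -6], 0.5],
    [[0, 0, 0], [0, 0, -3], 0.5],
    [[0, 0, 0], [0, 0, -2], 0.5]
  ]
}}

```text
time_s: 18.2
position: [0.4893, 0.3303, 0.0136]
tcp_rot: [-3.141, -0.003, 0.223]
contact_force: [0.9, 0.4, -1.3]
finger_gap: 0.0581
grasp_force: 65.1
```

Call:
{"op": "drive_tool", "data": {
  "moves": [
    [[0, 0, 0], [0, 0, -1], 0.5],
    [[0, 0, 0], [0, 0, 0], 0.5]
  ]
}}

```text
time_s: 18.4
position: [0.4886, 0.33, 0.012]
tcp_rot: [-3.141, -0.002, 0.223]
contact_force: [-0.4, 1.1, -0.7]
finger_gap: 0.0584
grasp_force: 65.1
```

Call:
{"op": "drive_tool", "data": {
  "moves": [
    [[0, 0, 0], [0, 0, -1.5], 0.5],
    [[0, 0, 0], [0, 0, -1.5], 0.5],
    [[0, 0, 0], [0, 0, -1], 0.5],
    [[0, 0, 0], [0, 0, 0], 0.5]
  ]
}}

```text
time_s: 18.8
position: [0.4883, 0.3298, 0.0082]
tcp_rot: [-3.142, -0.0, 0.223]
contact_force: [-2.0, -2.1, 6.2]
finger_gap: 0.0582
grasp_force: 65.8
```

The tray is on the bench, with 6 N of contact. I'll release it and rise.

Call:
{"op": "drive_tool", "data": {
  "moves": [
    [[0, 0, 0], [0, 0, 0.5], 0.75],
    [[0, 0, 0], [0, 0, 0], 0.85],
    [[0, 0, 0], [0, 0, 0], 1],
    [[0, 0, 0], [0, 0, 0], 1],
    [[0, 0, 0], [0, 0, 0], 1],
    [[0, 0, 0], [0, 0, 20], 1],
    [[0, 0, 0], [0, 0, 40], 1],
    [[0, 0, 0], [0, 0, 45], 1],
    [[0, 0, 0], [0, 0, 45], 1],
    [[0, 0, 0], [0, 0, 45], 1]
  ]
}}

```text
time_s: 19.8
position: [0.4876, 0.3294, 0.204]
tcp_rot: [3.141, 0.0, 0.223]
contact_force: [1.1, 0.5, -0.4]
finger_gap: 0.0852
grasp_force: 0.0
```

Call:
{"op": "drive_tool", "data": {
  "moves": [
    [[0, 0, 0], [0, 0, 45], 1],
    [[0, 0, 0], [0, 0, 0], 1],
    [[0, 0, 0], [0, 0, 0], 1],
    [[0, 0, 0], [0, 0, 0], 1]
  ]
}}

```text
time_s: 20.2
position: [0.4872, 0.3292, 0.2456]
tcp_rot: [3.141, 0.002, 0.223]
contact_force: [0.2, -0.1, -1.1]
finger_gap: 0.0852
grasp_force: 0.0
```

Run:
```python
from workcell import ctrl, vision
from h import *; from kin import rot
s=ctrl.sense(); print(s["position"],s["finger_gap"],s["contact_force"],s["time_s"])
w=vision.get_image("wrist"); A=np.eye(4); A[:3,:3]=rot(s["tcp_rot"]); A[:3,3]=s["position"]; w["T"]=A@w["mount"]
f=w["frame"]; m=(f.max(2)<75).astype(np.uint8)*255
k=biggest(m,255,390,100,270); W=np.array([ray(w,p[0],.045)[:2] for p in k]); print(cv2.boundingRect(k),cv2.minAreaRect((W*1000).astype(np.float32)))
t=vision.get_image("top"); hsv=cv2.cvtColor(t["frame"],cv2.COLOR_RGB2HSV)[215:250,255:330]
print("brass px in bin",cv2.countNonZero(cv2.inRange(hsv,(10,90,60),(30,255,255))[:,5:70]))
g=t["frame"][235:285,262:318]; h=cv2.cvtColor(g,cv2.COLOR_RGB2HSV); ys,xs=np.nonzero((h[:,:,1]<50)&(h[:,:,2]>110)); print("handle px",xs.min()+262,xs.max()+262,ys.min()+235,ys.max()+235)
```

```text
[0.48715476 0.32917802 0.24557668] 0.08523528729386753 [ 0.23734244 -0.08794092 -1.10724309] 20.2
(286, 142, 60, 101) ((489.7882995605469, 329.07183837890625), (102.488525390625, 58.66941833496094), 12.322460174560547)
brass px in bin 572
handle px 269 313 235 272
```

Run:
```python
from workcell import vision
import pickle
from h import *
d=pickle.load(open("im0.pkl","rb"))
for n in("top","scene"):
    f=vision.get_image(n)["frame"]; df=cv2.absdiff(f,d[n]["frame"]).max(2)
    br=cv2.inRange(cv2.cvtColor(f,cv2.COLOR_RGB2HSV),(12,150,60),(30,255,255))
    m=((df>45)&(br>0)).astype(np.uint8)*255
    print(n,[(cv2.boundingRect(c),cv2.contourArea(c)) for c in cv2.findContours(m,0,1)[0] if cv2.contourArea(c)>8])
w=vision.get_image("wrist")["frame"]; m=cv2.inRange(cv2.cvtColor(w,cv2.COLOR_RGB2HSV),(15,130,80),(32,255,255))
print([(cv2.boundingRect(c),cv2.contourArea(c)) for c in cv2.findContours(m,0,1)[0] if cv2.contourArea(c)>30])
```

```text
top []
scene []
[((481, 281, 131, 76), 4202.5), ((514, 260, 56, 31), 851.5), ((557, 140, 52, 30), 783.5)]
```

No brass shows up outside the bin in any view, so I hand the job in.

```bash
python3 -c "
from workcell import ctrl
print(ctrl.finish_job())"
```

```text
the job is handed in; nothing more can be done
None
```

Job handed in at about 20 s, with no verdict returned: camera checks show the blue bin open at its stop, the plugs poured into it with no brass seen anywhere outside, the empty tray upright on the bench at its old spot, and the yellow bin shut; plugs overlapped in view, so I inferred all six from the empty tray, and I took no separate measurement of the meter, junction box, tape roll or conduit.

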